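# Crank the shaker clamp onto a bottle

### The arm

A 6-joint arm with a two-finger parallel gripper is mounted at the origin on the work surface. World frame = base frame: x ahead of the robot, y to its left, z up, the work surface at z = 0. Lengths are in m, angles in degrees, forces in N, time in s.
With the tool pointing down it reaches from about 0.35 to 0.875 m from the base axis. Payload 4.2 kg.
Tool frame: the origin (TCP) lies between the finger pads; the fingertips stand 17 mm ahead of it and the grasp point (between the pads) lies 2 mm behind it; z points along the fingers, y is the line along which they close (so a half turn about z gives the same grasp; the last joint's range is limited). The gripper opens to 87 mm and grips with 3 to 60 N. Pads are 19 mm wide; open, the fingers measure 117 mm over their backs; the gripper's body (75 mm by 190 mm) begins 51 mm behind the grasp point.
Start: joints at [-51.475, 22.042, 0.453, 0, -68.411, -14.817], TCP at [0.251, -0.572, 0.24] pointing down, gripper open.
Joint ranges: [-179.83, 179.83], [-69.29, 118.12], [-61.27, 80.66], [-181.25, 117.63], [-171.15, -9.14], [-177.46, 177.46]. Speed limits (degrees/s): [159.86, 159.86, 180, 180, 180, 180].

### API

Orientations are given as a 3x3 rotation matrix whose columns are the frame's x, y, z axes.
In Python, from station import sense, capture, r, masks_of gives the robot as it stands.
- The arm moves only by the tool apply_moves, never from a script. Its argument "steps" is a list that holds one entry, the list of rows, each a list of 7 numbers: the opening, from 0 (shut) to 1 (fully open), then the shift along the tool's x, y, z in mm, then the turn, a rotation vector about the tool's x, y, z in rad. A call has 1 to 12 rows; each row shifts and turns the commanded pose from where the row before left it, along the tool's axes as they then stand; what a row does not reach is not made up. A row lasts 1/8 s, in which the tool goes at most 62.5 mm and 10.7 degrees, less where a joint would pass 70% of its speed; a pose out of reach is approached as far as the arm can. A call with a gripper value outside its range is refused whole. The fingers move at their own pace and stop on an object; the grip force is fixed at half the most. Time passes only in rows, so rows that do not move let the fingers close. It gives the time, the measured TCP pose, the force and the opening at its end, in the units of the state.
- sense(): the state, without advancing time (a new reading comes with each control period).
- capture(name): name is "side" or "top" or "wrist"; returns a dict with "color" (420x560x3 uint8, red, green, blue), "vfov" (degrees; the focal length in pixels is half the picture's height over the tangent of half this angle, whatever the lens; pixels are square), "cx", "cy" (the principal point, pixels), "dist" ([k1, k2, p1, p2, k3] as OpenCV has them; the pictures are not rectified), "T" (4x4, takes a point from camera to world coordinates). Camera axes: x right, y down, z forward; pixel columns grow to the right and rows downward; lengths in m; the calibration is good to about 2 mm. A picture is of the moment at which its call begins. There is no depth.
- r.finish_job(): hands the job in, once; it reports no verdict.
Trained networks look in a picture, given as the dict that the camera call returned (one of the last four; its "shot" number tells which), for a name from the list of things; names that differ only in an ending like _2 or _b are one class to them, and where a whole thing is asked for, a point or a joint stands for the part that bears it (a point fixed in the world has none). Each returns a list of dicts, best first, with "confidence" (0 to 1); they miss things now and then, are a little off and sometimes report something else, mostly with a low value. They report only what shows in the picture. A call takes as long as a camera call.
- masks_of(picture, thing): "pixels" (420x560 bool, what is visible of it) and "box" ([left, top, width, height] in pixels, round what is visible of it).
The state is a dict: "time_s": time; "joints": joint angles; "joint_velocities": joint speeds; "effort": joint torques, N m; "tcp_pos": TCP position; "ee_rot": TCP orientation; "wrist_force": force on the tool from outside, world axes, zero at the start; "moment": the same for the moment, N m; "gripper_width": opening from 0.0 (shut) to 1.0 (fully open).
Only numpy, scipy, OpenCV 4.12 (cv2) and the standard library are available. Lean on these libraries where they do the work, as an engineer would, in place of code of your own. Each camera call takes 0.05 s, during which the arm holds its last target. There are 200 camera calls.

### The job

Get the shaker ready to run: take the red-topped crank off its blue stand, fit it fully down on the square shaft of the shaker, and wind it clockwise (seen from above) until the sliding bar holds the amber bottle snugly against the fixed bar, but no harder, as it is glass. Then lift the crank off and put it back on the pin of its stand, fully down, leaving the bottle clamped and upright. Move the bar only with the crank, and leave the other things on the bench and deck alone.

Things in the scene. Friction and masses are not known exactly. Their poses are not given: they have to be found in the camera images.
- crank_grip (a point): Centre of the red square boss on top of the crank, where it is lifted: 24 x 24 mm, 34 mm tall (17 mm up and down from here), on a dark steel hub 32 x 32 mm, 28 mm tall, whose underside is 45 mm below this point. z up out of the boss; x along the level arm (14 mm wide, its top 17 mm below this point) to the knob. Crank 0.24 kg
- crank_knob (a point): Centre of the black upright knob of the crank, 20 mm thick, 56 mm tall (28 mm up and down from here), spinning freely about its own axis; 65 mm from the crank's axis along the crank's x. Its top is 28 mm above the top of the red boss
- crank_socket (a point): Middle of the underside of the crank's hub, the mouth of its socket: a square hole 15.2 mm wide, 20 mm deep, its sides parallel to the crank's x and y. Axes as crank_grip, which is 45 mm above
- stand_pin (a point): Foot of the steel parking pin, in the top face of the blue stand, where the hub's underside rests when parked. Pin round, 10 mm thick, 16 mm tall with a tapered tip; the crank's socket goes over it loosely, at any angle. Stand fixed, 90 x 90 mm, 30 mm tall
- collar (a point): Centre of the top of the steel winding post of the shaker (34 mm wide), 155 mm above the table; the hub's underside rests here when the crank is fully down. Axes of the shaker: x from the post along the bars, z up. The deck is 85 mm above the table, and reaches 45 mm to -x, 225 mm to +x and 130 mm to either side of the post
- shaft_tip (a point): Top centre of the brass square shaft on the post, 14 mm square, standing 18 mm above the collar, its last 5 mm tapered to 10 mm square; x and y lie square to its flats and turn with it
- shaft (a joint): Angle of the shaft (rad), growing clockwise seen from above, -1.0 to 6.2; each rad moves the sliding bar 14 mm towards the fixed bar. Turning it takes a steady 0.15 N m (2.3 N at the knob), and it stays where it is left; each 10 N between bar and bottle adds 0.14 N m (2.2 N at the knob). The socket has about 0.1 rad of play each way. Rubber and glass give about 1 mm at 20 N
- jaw: The sliding bar across the deck, on the shaker's left (+y) side, 110 mm long with a rubber pad. Its origin lies on the deck in the plane of the pad's face; x along the bar, the pad faces -y, the way it closes
- bar: The fixed bar facing it, parallel, origin on the deck in the plane of its pad's face, which faces +y. The pads' middles are 45 mm above the deck
- bottle: Amber glass bottle with a blue cap standing on the deck between the bars, 64 mm wide, 105 mm tall, 0.2 to 0.4 kg, origin at the centre of its underside. Snug is about 10 N between it and either bar: 5 N at least as it is wound tight, never over 35 N; once let go it eases back to 10 N or so
- deck_jar: small clear jar with an orange lid, 34 mm wide, 50 mm tall, standing on the far edge of the shaker deck, a bystander; origin at the centre of its underside
- tube_rack: blue tube rack with capped tubes, 100 x 200 mm, 84 mm tall, a bystander; origin at the centre of its underside
- tip_box: black pipette-tip box, 80 x 120 mm, 50 mm tall, a bystander; origin at the centre of its underside
- beaker: clear beaker, 80 mm wide, 100 mm tall, a bystander; origin at the centre of its underside
- green_box: green plastic box, 70 x 70 mm, 45 mm tall, a bystander; origin at the centre of its underside
- reagent: amber reagent bottle with a black cap, 60 mm wide, 130 mm tall, standing on the table, a bystander; origin at the centre of its underside

How it is judged (in metres and radians):
On the way, in this order (a step that is already met when the one before it is completed fails the run):
1. the crank is fully down on the square shaft (horizontal distance between crank_socket and collar below 0.004 m and z of crank_socket in the frame of collar between -0.003 and 0.003 m and angle between crank_socket's own z axis and vertical below 0.1 rad), for 0.2 s.
2. with the crank on the shaft, the bottle is pressed between both bars with more than 5 N (contact force between each of jaw, bar and bottle above 5 N and horizontal distance between crank_socket and collar below 0.005 m and z of crank_socket in the frame of collar below 0.006 m), for 0.1 s.
At the end, for the whole second after the job is handed in: The crank is back on the stand's pin, upright (within 0.1 rad), fully down (within 3 mm), on the pin (within 6 mm), and the bottle stands upright (within 0.08 rad) between the bars, each pressing it with more than 3 N (horizontal distance between crank_socket and stand_pin below 0.006 m and z of crank_socket in the frame of stand_pin between -0.003 and 0.003 m and angle between crank_socket's own z axis and vertical below 0.1 rad and linear speed of bottle below 0.02 m/s and contact force between each of jaw, bar and bottle above 3 N and angle between bottle's own z axis and vertical below 0.08 rad); the robot touches nothing.
It fails at once if the bottle is squeezed with more than 35 N (contact force between any of jaw, bar and bottle above 35 N).
It fails at once if the bottle is tipped by more than 0.2 rad (angle between bottle's own z axis and vertical above 0.2 rad).
It fails at once if the robot pushes on the sliding bar or the bottle itself (contact force between any of the fingers, the arm and jaw above 1 N or contact force between any of the fingers, the arm and bottle above 1 N).
It fails at once if a bystander is moved by more than 25 mm (distance of any of deck_jar, tube_rack, tip_box, beaker, green_box, reagent from where it was at the start of the episode above 0.025 m).
It also fails if it takes over 72 s, if anything falls off the work surface, if the arm or the gripper's body presses on something with over 40 N, if the wrist force passes 120 N, or if a joint passes its speed limit or range.

## Working session

There is one attempt and no reset: what is moved stays moved. The work goes in short steps, Python scripts to look and compute and a tool call to move; the robot and the scene stay as the last step left them, time stands still between calls to the robot, and variables do not carry over. Pictures are saved under pics/ and viewed, on a budget of 10 in all, crops included, one or two more only if the job needs it, and the job is handed in when it is done.

Besides the shell and the picture viewer there is one more tool, called after ">>>" by a JSON object that holds its "name" and its "arguments". apply_moves: Moves the arm, as the interface text tells. Its arguments: {"type":"object","properties":{"steps":{"type":"array","items":{"type":"array","items":{"type":"array","items":{"type":"number"}}}}},"required":["steps"]}

```bash
ls; mkdir -p pics
cat > h.py <<'E'
import numpy as np, cv2
from station import sense, capture, r, masks_of
def K(p):
    f=210/np.tan(np.radians(p["vfov"])/2)
    return np.array([[f,0,p["cx"]],[0,f,p["cy"]],[0,0,1.]])
def ray(p,uv):
    q=cv2.undistortPoints(np.array(uv,float).reshape(-1,1,2),K(p),np.array(p["dist"],float)).reshape(-1,2)
    T=np.array(p["T"]); d=np.c_[q,np.ones(len(q))]@T[:3,:3].T
    return T[:3,3],d
def at_z(p,uv,z):
    o,d=ray(p,uv); return o+d*((z-o[2])/d[:,2])[:,None]
def proj(p,X):
    T=np.linalg.inv(np.array(p["T"])); X=np.array(X,float).reshape(-1,3)@T[:3,:3].T+T[:3,3]
    return cv2.projectPoints(X,np.zeros(3),np.zeros(3),K(p),np.array(p["dist"],float))[0].reshape(-1,2)
def save(p,n,crop=None,s=1):
    im=p["color"][:,:,::-1]
    if crop: x,y,w,h=crop; im=im[y:y+h,x:x+w]
    cv2.imwrite("pics/"+n+".png",cv2.resize(im,None,fx=s,fy=s,interpolation=cv2.INTER_CUBIC))
E
python3 - <<'E'
from h import *
s=sense(); print(s)
ps={n:capture(n) for n in("top","side")}
ims=[]
for n,p in ps.items():
    print(n,p["vfov"],np.round(p["T"],3).tolist(),p["dist"])
    save(p,n+"0",s=1.4)
    for t in ["crank_grip","crank_knob","stand_pin","collar","shaft_tip","shaft","jaw","bar","bottle","deck_jar"]:
        try: m=masks_of(p,t)
        except Exception as e: print(t,e); continue
        print(n,t,[(round(x["confidence"],2),x["box"],np.round(np.argwhere(x["pixels"]).mean(0)[::-1],1).tolist()) for x in m[:2]])
E
```

```text
pics
{'time_s': 0.0, 'joints': array([-5.14748391e+01,  2.20936944e+01,  3.80000328e-01, -3.15037595e-02,
       -6.84123687e+01, -1.48175475e+01]), 'joint_velocities': array([ 0.00022929,  0.00936899,  0.08988214,  0.09267464,  0.08358957,
       -0.04599913]), 'effort': array([-1.65275428e-04, -3.90669680e+01,  1.87397879e+01,  4.21978533e+00,
        1.08177017e-02, -2.00201321e-04]), 'tcp_pos': array([ 0.25110139, -0.57171485,  0.23842367]), 'ee_rot': array([[-9.15690688e-01, -4.01882598e-01, -9.70396985e-04],
       [-4.01883764e-01,  9.15688419e-01,  2.03971165e-03],
       [ 6.88566636e-05,  2.25773176e-03, -9.99997449e-01]]), 'wrist_force': array([ 0.01478949,  0.10627005, -0.08813309]), 'moment': array([ 0.03399296,  0.00639329, -0.04655772]), 'gripper_width': 1.0000608963474906}
top 45.21889190181125 [[-0.018, -0.995, 0.098, 0.394], [-1.0, 0.016, -0.021, -0.008], [0.02, -0.098, -0.995, 1.565], [0.0, 0.0, 0.0, 1.0]] [-0.13442901  0.          0.          0.          0.        ]
top crank_grip [(0.83, [194.3, 196.9, 21.4, 29.1], [204.7, 211.2])]
top crank_knob [(0.48, [196.5, 
[... 816 characters left out ...]
6.9]), (0.4, [232.5, 318.2, 32.7, 35.2], [248.8, 336.8])]
side crank_knob [(0.75, [252.5, 238.8, 26.7, 37.0], [265.6, 258.0])]
side stand_pin [(0.68, [249.3, 263.0, 41.7, 27.0], [270.5, 276.2]), (0.44, [333.9, 168.5, 24.0, 21.7], [345.7, 177.8])]
side collar [(0.8, [211.2, 187.3, 93.6, 59.0], [259.4, 216.4])]
side shaft_tip []
side shaft []
side jaw [(0.84, [229.8, 193.2, 45.4, 28.9], [247.5, 204.6])]
side bar [(0.55, [241.8, 179.7, 28.4, 19.5], [258.5, 188.2]), (0.2, [250.4, 238.4, 28.3, 34.3], [265.1, 257.1])]
side bottle [(0.65, [249.9, 236.1, 29.6, 36.7], [265.3, 257.0]), (0.59, [247.3, 176.7, 19.1, 29.7], [255.4, 190.7])]
side deck_jar [(0.62, [220.0, 190.8, 9.7, 18.4], [224.7, 199.0])]
```

View pics/top0.png

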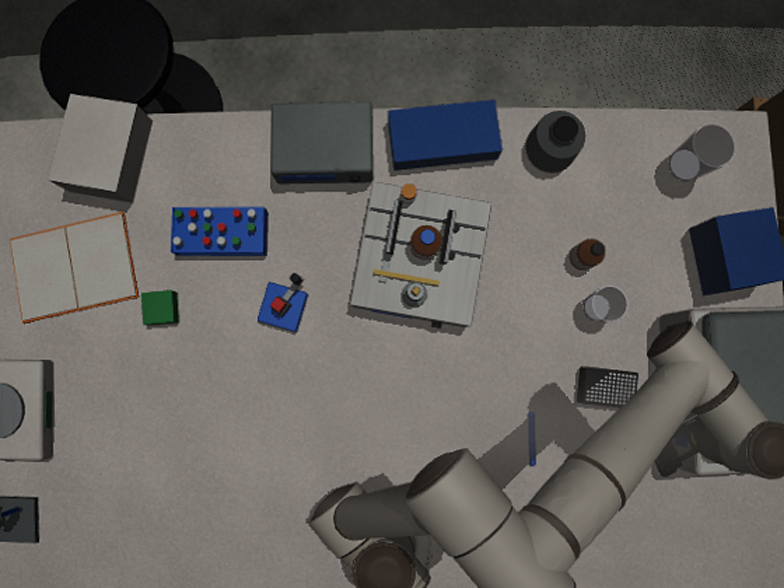

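View pics/side0.png

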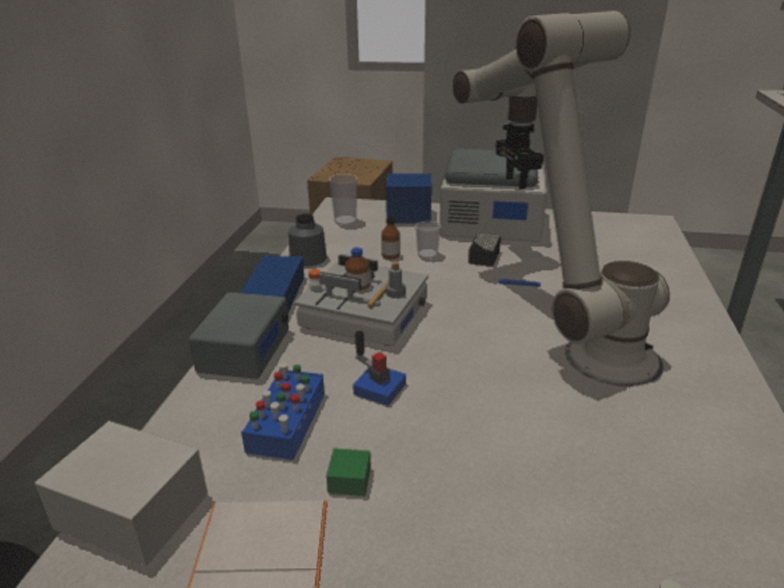

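The views show the crank on its stand (boss ~(199,217), knob ~(211,199) in raw top pixels), the post at ~(296,208), bars at ~(281,163)/(320,169) with the bottle between. Compute positions.

Run:
```python
from h import *
p=capture("top")
def a(n,u,v,z): print(n,np.round(at_z(p,[(u/1.4,v/1.4)],z)[0],3))
a("boss",278,304,.092);a("knob",296,279,.120);a("stand c",283,307,.03)
a("shafttip",416,291,.173)
for c in [(373,183),(490,201),(470,325),(352,308)]: a("deck",*c,.085)
a("cap",428,237,.19)
a("jaw",393,228,.15);a("bar",448,236,.15);a("jar",408,191,.135)
a("rod",375,273,.085);a("rod",438,284,.085)
save(p,"topcrop",(240,120,120,120),5)
```

```text
boss [0.52  0.211 0.092]
knob [0.569 0.169 0.12 ]
stand c [0.518 0.209 0.03 ]
shafttip [ 0.535 -0.075  0.173]
deck [0.778 0.008 0.085]
deck [ 0.735 -0.243  0.085]
deck [ 0.47  -0.192  0.085]
deck [0.51  0.056 0.085]
cap [ 0.64 -0.1   0.19]
jaw [ 0.666 -0.032  0.15 ]
bar [ 0.648 -0.144  0.15 ]
jar [ 0.747 -0.065  0.135]
rod [0.583 0.006 0.085]
rod [ 0.558 -0.126  0.085]
```

View pics/topcrop.png

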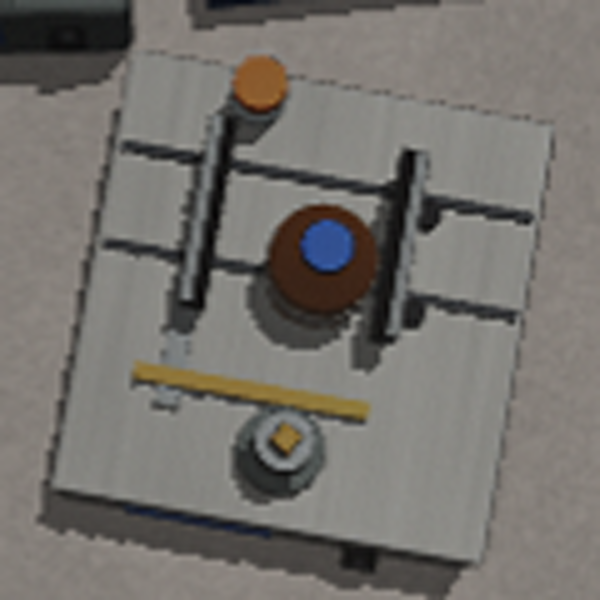

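>>> {"name": "apply_moves", "arguments": {"steps": [[[1,-35,38,-5,0,0,0],[1,-35,38,-5,0,0,0],[1,-35,38,-5,0,0,0],[1,-35,38,-5,0,0,0],[1,-35,38,-5,0,0,0],[1,-35,38,-5,0,0,0],[1,-35,38,-5,0,0,0],[1,-35,38,-5,0,0,0],[1,-35,38,-5,0,0,0],[1,-35,38,-5,0,0,0],[1,-35,38,-5,0,0,0],[1,-35,38,-5,0,0,0]]]}}

```text
time_s: 2.65
tcp_pos: [0.4528, 0.0159, 0.3002]
ee_rot: [[-0.915, -0.403, 0.001], [-0.403, 0.915, 0.0], [-0.001, -0.0, -1.0]]
wrist_force: [1.4, -0.7, 0.4]
gripper_width: 1.004
```

>>> {"name": "apply_moves", "arguments": {"steps": [[[1,-35,38,0,0,0,0],[1,-35,38,0,0,0,0],[1,0,0,0,0,0,-0.18],[1,0,0,0,0,0,-0.18],[1,0,0,0,0,0,-0.18],[1,0,0,0,0,0,-0.18],[1,0,0,0,0,0,-0.18],[1,0,0,0,0,0,-0.18],[1,0,0,0,0,0,-0.18],[1,0,0,0,0,0,-0.18],[1,0,0,0,0,0,-0.18],[1,0,0,0,0,0,-0.18]]]}}

```text
time_s: 4.15
tcp_pos: [0.486, 0.1119, 0.2997]
ee_rot: [[0.604, -0.797, 0.0], [-0.797, -0.604, 0.0], [0.0, -0.0, -1.0]]
wrist_force: [-0.3, 0.6, -0.2]
gripper_width: 1.0
```

```bash
cat >> h.py <<'E'
def to_tool(target,yaw=None):
    s=sense(); R=np.array(s["ee_rot"]); d=(np.array(target)-s["tcp_pos"])@R*1000
    y=np.degrees(np.arctan2(R[1,0],R[0,0]))
    print("tcp",np.round(s["tcp_pos"],4),"yaw",round(y,2),"tilt",np.round(R[:2,2],4),"j6",round(s["joints"][5],1),"F",np.round(s["wrist_force"],1),"M",np.round(s["moment"],2),"t",round(s["time_s"],2),"w",round(s["gripper_width"],3))
    print("shift mm (tool)",np.round(d,1), "" if yaw is None else "rotz rad %.3f"%np.radians(-(((yaw-y)+180)%360-180)))
E
python3 - <<'E'
from h import *
to_tool([.52,.211,.2],-41)
p=capture("wrist"); print(p["vfov"],np.round(p["T"],3).tolist()); save(p,"w1",s=1.4)
print(np.round(proj(p,[[.52,.211,.092],[.569,.169,.12]]),0))
for t in ["crank_grip","crank_knob"]:
    print([(round(x["confidence"],2),x["box"],np.round(np.argwhere(x["pixels"]).mean(0)[::-1],1).tolist()) for x in masks_of(p,t)[:2]])
E
```

```text
tcp [0.486  0.1119 0.2997] yaw -52.82 tilt [0.0002 0.0002] j6 5.5 F [-0.3  0.6 -0.2] M [-0.    0.12  0.02] t 4.15 w 1.0
shift mm (tool) [-58.4 -87.   99.7] rotz rad -0.206
68.04298920144787 [[-0.796, -0.581, -0.168, 0.533], [-0.605, 0.764, 0.222, 0.051], [-0.001, 0.278, -0.96, 0.444], [0.0, 0.0, 0.0, 1.0]]
[[207. 236.]
 [185. 189.]]
[(0.57, [172.5, 174.1, 58.5, 77.7], [201.8, 210.4]), (0.47, [238.2, 0.0, 83.7, 58.6], [276.6, 24.8])]
[(0.96, [170.1, 170.9, 58.9, 74.0], [201.4, 209.4])]
```

View pics/w1.png

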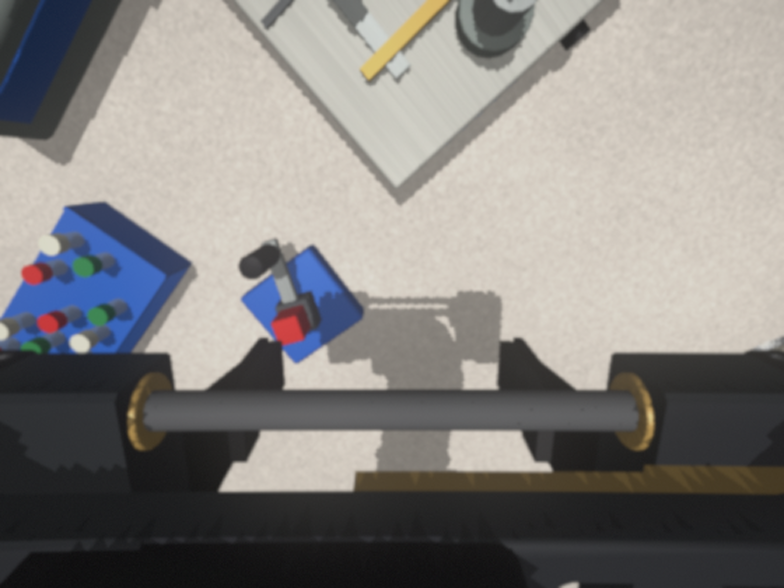

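Wrist view agrees: boss at (208,231), knob top at ~(180,189). Refine from it.

```bash
cat >> h.py <<'E'
def red(p,box):
    x,y,w,h=box; c=p["color"][y:y+h,x:x+w].astype(int)
    hsv=cv2.cvtColor(p["color"][y:y+h,x:x+w],cv2.COLOR_RGB2HSV)
    m=((hsv[...,0]<8)|(hsv[...,0]>172))&(hsv[...,1]>150)&(hsv[...,2]>130)
    n,l,st,ce=cv2.connectedComponentsWithStats(m.astype(np.uint8)); k=1+np.argmax(st[1:,4])
    cnt=cv2.findContours((l==k).astype(np.uint8),0,1)[0][0]
    return ce[k]+[x,y],st[k]+[x,y,0,0,0],cnt.reshape(-1,2)+[x,y]
E
python3 - <<'E'
from h import *
p=capture("wrist")
c,st,cnt=red(p,(180,190,70,80)); print(c,st,p["color"][231,208],p["color"][240,212])
print("boss",at_z(p,[c],.092))
print("knob",at_z(p,[(180,189)],.120))
q=capture("top"); c,st,_=red(q,(185,200,30,35)); print(c,st,at_z(q,[c],.092))
to_tool([.52,.211,.2],-41)
E
```

```text
[205.85625 235.63125] [195 226  22  21 320] [210  68  68] [206  66  66]
boss [[0.52198432 0.21159676 0.092     ]]
knob [[0.57355173 0.17077971 0.12      ]]Traceback (most recent call last):
  File "<stdin>", line 6, in <module>
  File "h.py", line 28, in red
    n,l,st,ce=cv2.connectedComponentsWithStats(m.astype(np.uint8)); k=1+np.argmax(st[1:,4])
                                                                        ~~~~~~~~~^^^^^^^^^^
    return _wrapfunc(a, 'argmax', axis=axis, out=out, **kwds)
    return bound(*args, **kwds)
ValueError: attempt to get argmax of an empty sequence
```

>>> {"name": "apply_moves", "arguments": {"steps": [[[1,-19,-30,43,0,0,0],[1,-19,-30,43,0,0,0],[1,-19.5,-29,44,0,0,0],[1,0,0,0,0,0,-0.116],[1,0,0,0,0,0,-0.116],[1,0,0,0,0,0,0]]]}}

```text
time_s: 5.15
tcp_pos: [0.5228, 0.2114, 0.1693]
ee_rot: [[0.766, -0.643, -0.0], [-0.643, -0.766, -0.0], [-0.0, 0.0, -1.0]]
wrist_force: [0.6, 0.8, -0.3]
gripper_width: 1.003
```

Run:
```python
from h import *
to_tool([.522,.2116,.17],-39.5)
p=capture("wrist"); save(p,"w2",s=1.4)
print(np.round(proj(p,[[.522,.2116,.092],[.5735,.1708,.12],[.522,.2116,.058]]),0))
```

```text
tcp [0.5228 0.2114 0.1693] yaw -40.02 tilt [-0.0002 -0.0003] j6 11.5 F [ 0.6  0.8 -0.3] M [-0.05  0.12 -0.01] t 5.15 w 1.003
shift mm (tool) [-0.8  0.4 -0.7] rotz rad -0.009
[[280. 226.]
 [277. 139.]
 [280. 213.]]
```

View pics/w2.png

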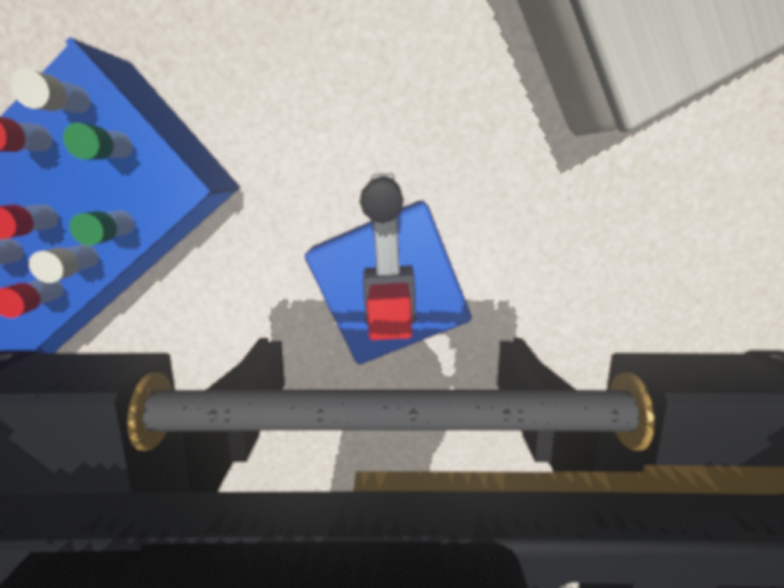

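Run:
```python
from h import *
p=capture("wrist")
b=at_z(p,[(278.6,227.5)],.092)[0];k=at_z(p,[(272.3,143.5)],.12)[0]
print(b,k,np.hypot(*(k-b)[:2]),np.degrees(np.arctan2(*(k-b)[1::-1])))
to_tool([b[0],b[1],.079],np.degrees(np.arctan2(*(k-b)[1::-1])))
im=p["color"][205:245,278].astype(int); print(im.tolist())
```

```text
[0.52190323 0.21294568 0.092     ] [0.57351534 0.17464492 0.12      ] 0.06427097474241944 -36.578688739324676
tcp [0.5228 0.2113 0.1697] yaw -40.03 tilt [0.0001 0.0002] j6 11.5 F [ 0.6 -0.3  0. ] M [0.   0.12 0.03] t 5.25 w 1.003
shift mm (tool) [-1.8 -0.7 90.7] rotz rad -0.060
[[115, 50, 61], [115, 51, 61], [116, 51, 61], [116, 50, 60], [116, 50, 60], [118, 51, 60], [122, 50, 60], [142, 53, 61], [175, 59, 65], [206, 65, 70], [219, 69, 73], [222, 71, 75], [222, 71, 74], [222, 70, 74], [222, 70, 74], [222, 70, 73], [221, 69, 72], [221, 68, 72], [221, 68, 72], [220, 68, 71], [221, 68, 72], [220, 68, 71], [217, 66, 70], [204, 62, 66], [175, 57, 63], [150, 53, 59], [142, 52, 58], [140, 51, 56], [140, 51, 57], [140, 51, 57], [140, 51, 57], [140, 51, 56], [147, 52, 57], [168, 55, 58], [196, 61, 64], [203, 63, 68], [179, 64, 81], [128, 68, 103], [78, 72, 122], [58, 76, 131]]
```

>>> {"name": "apply_moves", "arguments": {"steps": [[[1,-1.5,-0.7,30,0,0,-0.05],[1,0,0,30,0,0,0],[1,0,0,20,0,0,0],[1,0,0,10.5,0,0,0],[0.6,0,0,0,0,0,0],[0.2,0,0,0,0,0,0],[0,0,0,0,0,0,0],[0,0,0,0,0,0,0],[0,0,0,0,0,0,0],[0,0,0,0,0,0,0]]]}}

```text
time_s: 6.5
tcp_pos: [0.5221, 0.2128, 0.0791]
ee_rot: [[0.799, -0.602, 0.0], [-0.602, -0.799, 0.0], [0.0, -0.0, -1.0]]
wrist_force: [-0.1, 0.1, 0.6]
gripper_width: 0.4
```

Run:
```python
from h import *
to_tool([.522,.2129,.079],-37.5)
```

```text
tcp [0.5221 0.2128 0.0791] yaw -37.0 tilt [0.0001 0.0001] j6 14.4 F [-0.1  0.1  0.6] M [-0.05  0.09  0.03] t 6.5 w 0.4
shift mm (tool) [-0.1  0.   0.1] rotz rad 0.009
```

>>> {"name": "apply_moves", "arguments": {"steps": [[[0,0,0,0,0,0,0],[0,0,0,0,0,0,0],[0,0,0,0,0,0,0],[0,0,0,0,0,0,0],[0,0,0,0,0,0,0]]]}}

```text
time_s: 7.12
tcp_pos: [0.5221, 0.2128, 0.079]
ee_rot: [[0.799, -0.602, 0.0], [-0.602, -0.799, 0.0], [0.0, -0.0, -1.0]]
wrist_force: [-0.9, 0.3, -0.4]
gripper_width: 0.273
```

Run:
```python
from h import *
to_tool([.522,.2129,.079],-37.5)
```

```text
tcp [0.5221 0.2128 0.079 ] yaw -37.0 tilt [0. 0.] j6 14.4 F [-0.9  0.3 -0.4] M [0.02 0.1  0.  ] t 7.12 w 0.273
shift mm (tool) [-0.1  0.   0. ] rotz rad 0.009
```

>>> {"name": "apply_moves", "arguments": {"steps": [[[0,0,0,-10,0,0,0],[0,0,0,-30,0,0,0],[0,0,0,-50,0,0,0],[0,0,0,-50,0,0,0],[0,0,0,-40,0,0,0],[0,0,0,-20,0,0,0],[0,18.7,34.5,0,0,0,0],[0,18.7,34.5,0,0,0,0],[0,18.7,34.5,0,0,0,0],[0,18.7,34.5,0,0,0,0],[0,18.7,34.5,0,0,0,0],[0,0,0,0,0,0,0]]]}}

```text
time_s: 8.62
tcp_pos: [0.4917, 0.0166, 0.2793]
ee_rot: [[0.797, -0.605, -0.001], [-0.605, -0.797, 0.0], [-0.001, 0.0, -1.0]]
wrist_force: [0.3, -0.3, -2.9]
gripper_width: 0.272
```

Run:
```python
from h import *
to_tool([.493,.019,.279],-37)
p=capture("wrist"); save(p,"w3",s=1.4)
print(np.round(proj(p,[[.535,-.075,.173],[.535,-.075,.155]]),0))
q=capture("top"); import pickle; pickle.dump((p,q),open("pq.pkl","wb"))
```

```text
tcp [0.4917 0.0166 0.2793] yaw -37.2 tilt [-0.0008  0.    ] j6 31.9 F [ 0.3 -0.3 -2.9] M [0.02 0.15 0.03] t 8.62 w 0.272
shift mm (tool) [-0.4 -2.7  0.3] rotz rad -0.003
[[341. 101.]
 [337. 102.]]
```

View pics/w3.png

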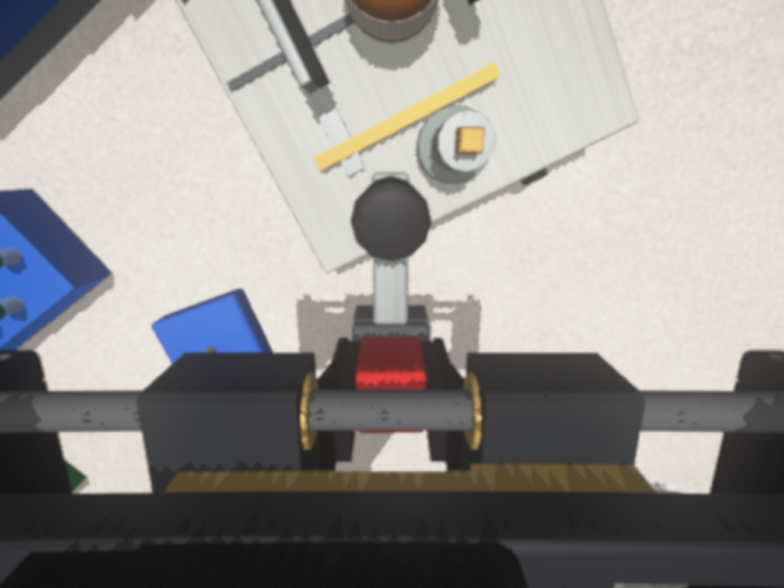

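Shaft top at ~(336,100), edges almost parallel with the gripped crank; knob at (279,156). Now precise extraction.

Run:
```python
from h import *; import pickle
p,q=pickle.load(open("pq.pkl","rb")); s=sense(); R=np.array(s["ee_rot"]); t=np.array(s["tcp_pos"])
im=p["color"]; x0,y0=320,80
hsv=cv2.cvtColor(im[80:125,315:360],cv2.COLOR_RGB2HSV)
m=((hsv[...,0]>8)&(hsv[...,0]<28)&(hsv[...,1]>110)).astype(np.uint8)
print(hsv[5:32:2,21].tolist())
for vt in (100,200):
    mm=m*(hsv[...,2]>vt).astype(np.uint8)
    n,l,st,ce=cv2.connectedComponentsWithStats(mm); k=1+np.argmax(st[1:,4]); c=cv2.findContours((l==k).astype(np.uint8),0,1)[0][0]
    rc=cv2.minAreaRect(c); b=cv2.boxPoints(rc)+[315,80]
    w=at_z(p,b,.173); print(vt,ce[k]+[315,80],rc,"ctr",at_z(p,[ce[k]+[315,80]],.173)[0])
    e=w[1]-w[0]; print("angle",np.degrees(np.arctan2(e[1],e[0])), "yaw",np.degrees(np.arctan2(R[1,0],R[0,0])), "len",np.hypot(*e[:2]))
    print("shaft in tool mm",(at_z(p,[ce[k]+[315,80]],.173)[0]-t)@R*1000)
g=cv2.cvtColor(im,cv2.COLOR_RGB2GRAY)
mk=(g[120:190,245:312]<75).astype(np.uint8); n,l,st,ce=cv2.connectedComponentsWithStats(mk); k=1+np.argmax(st[1:,4])
print("knob",st[k],ce[k]+[245,120]); kb=at_z(p,[ce[k]+[245,120]],t[2]-.004+.045)[0]; print("knob in tool",(kb-t)@R*1000)
# top camera check
hq=cv2.cvtColor(q["color"][195:225,285:310],cv2.COLOR_RGB2HSV); mq=((hq[...,0]>8)&(hq[...,0]<30)&(hq[...,1]>100)&(hq[...,2]>120)).astype(np.uint8)
n,l,st,ce=cv2.connectedComponentsWithStats(mq); print("top",[ (st[i].tolist(),at_z(q,[ce[i]+[285,195]],.173)[0].round(4)) for i in range(1,n)])
```

```text
[[60, 3, 224], [50, 3, 223], [35, 7, 214], [17, 94, 199], [21, 125, 234], [21, 125, 237], [22, 124, 238], [22, 123, 238], [22, 123, 238], [22, 124, 238], [21, 125, 237], [18, 129, 209], [18, 81, 132], [30, 8, 127]]
100 [335.72222222  99.8       ] ((21.0, 20.0), (16.0, 16.0), 90.0) ctr [ 0.53809872 -0.07204088  0.173     ]
angle -127.30149144723501 yaw -37.0570788469302 len 0.012017179615742902
shaft in tool mm [ 90.84381623  44.90096341 106.21905712]
200 [336.60526316  99.35087719] ((21.5, 19.5), (15.0, 15.0), 90.0) ctr [ 0.5379594  -0.07275108  0.173     ]
angle -127.30296731448246 yaw -37.0570788469302 len 0.011265715319168394
shaft in tool mm [ 91.16061855  45.55168228 106.21872536]
knob [  8   7  54  58 893] [282.54199328 165.01903695]
knob in tool [ 62.53559107   2.89520867 -41.01265689]
top [([0, 1, 25, 7, 77], array([ 0.5599, -0.0752,  0.173 ])), ([10, 10, 5, 5, 13], array([ 0.537 , -0.0749,  0.173 ]))]
```

Run:
```python
from h import *; import pickle
p,q=pickle.load(open("pq.pkl","rb")); s=sense(); R=np.array(s["ee_rot"]); t=np.array(s["tcp_pos"])
f=lambda u,z:((at_z(p,[u],z)[0]-t)@R*1000).round(1)
g=cv2.GaussianBlur(cv2.cvtColor(p["color"],cv2.COLOR_RGB2GRAY),(5,5),0)
print(cv2.HoughCircles(g[110:200,230:330],cv2.HOUGH_GRADIENT,1,50,param1=80,param2=12,minRadius=22,maxRadius=32))
print("knob",f((279.3,156.4),t[2]+.041),"shaft",f((336.2,99.5),.173))
print("boss top edges: near", f((279,309),t[2]+.013), f((279,265.5),t[2]+.013))
```

```text
[[[48.5 46.5 28. ]]]
knob [ 65.4   1.8 -41. ] shaft [ 91.1  45.3 106.2]
boss top edges: near [-10.9   1.7 -13. ] [ 12.1   1.7 -13. ]
```

>>> {"name": "apply_moves", "arguments": {"steps": [[[0,25,7,20,0,0,0],[0,25,7,20,0,0,0],[0,0,0,0,0,0,0],[0,0,0,0,0,0,0]]]}}

```text
time_s: 9.22
tcp_pos: [0.5247, -0.0217, 0.2393]
ee_rot: [[0.799, -0.601, 0.0], [-0.601, -0.799, 0.0], [0.0, -0.0, -1.0]]
wrist_force: [-0.6, 0.1, -2.5]
gripper_width: 0.273
```

Run:
```python
from h import *; import pickle
s=sense(); R=np.array(s["ee_rot"]); t=np.array(s["tcp_pos"])
p=capture("wrist"); save(p,"w4",(200,60,200,200),4)
to_tool([.539,-.071,.239])
f=lambda u,z:((at_z(p,[u],z)[0]-t)@R*1000).round(1)
u=proj(p,[.538,-.0724,.173])[0].round().astype(int);print(u)
x,y=u-25
hsv=cv2.cvtColor(p["color"][y:y+50,x:x+50],cv2.COLOR_RGB2HSV)
m=((hsv[...,0]>8)&(hsv[...,0]<28)&(hsv[...,1]>100)&(hsv[...,2]>215)).astype(np.uint8)
n,l,st,ce=cv2.connectedComponentsWithStats(m); k=1+np.argmax(st[1:,4]); print(st[k],ce[k]+[x,y],f(ce[k]+[x,y],.173))
c=cv2.findContours((l==k).astype(np.uint8),0,1)[0][0];print(cv2.minAreaRect(c))
```

```text
tcp [ 0.5247 -0.0216  0.2397] yaw -36.93 tilt [0.0011 0.0002] j6 37.7 F [ 0.5 -0.4 -1.5] M [-0.    0.15  0.01] t 9.28 w 0.277
shift mm (tool) [41.1 30.9  0.7] 
[327 174]
[ 19  17  16  15 211] [328.42180095 172.62559242] [41.8 33.2 66.3]
((26.5, 24.0), (14.0, 15.0), 90.0)
```

View pics/w4.png

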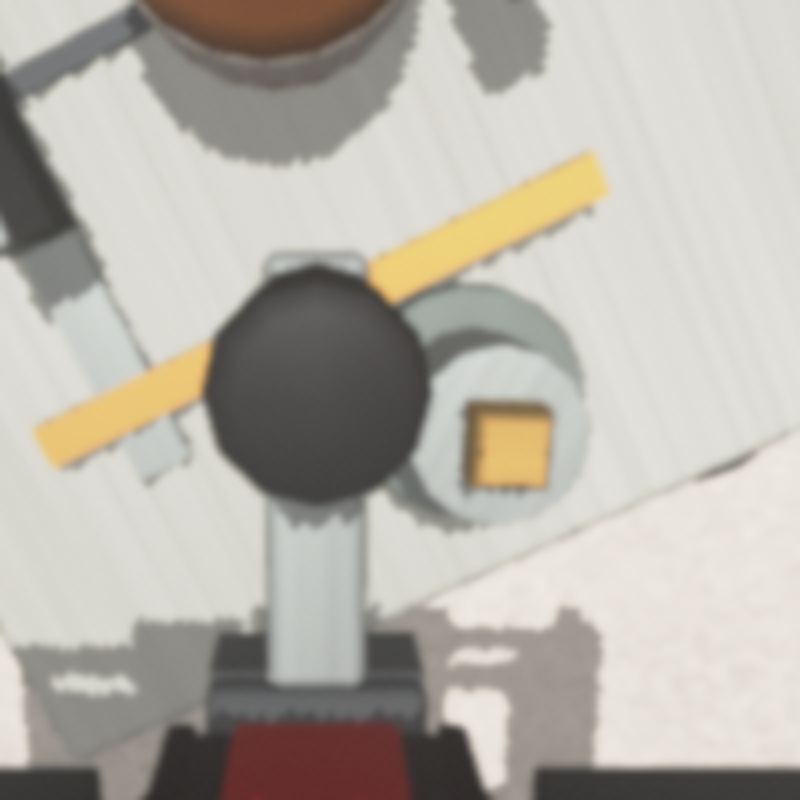

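>>> {"name": "apply_moves", "arguments": {"steps": [[[0,20.8,16,0,0,0,0],[0,20.8,16,0,0,0,0],[0,0,0,0,0,0,0],[0,0,0,8,0,0,0],[0,0,0,7,0,0,0],[0,0,0,4,0,0,0],[0,0,0,4,0,0,0],[0,0,0,0,0,0,0]]]}}

```text
time_s: 10.28
tcp_pos: [0.5381, -0.0735, 0.2158]
ee_rot: [[0.799, -0.602, -0.001], [-0.602, -0.799, -0.001], [-0.0, 0.001, -1.0]]
wrist_force: [-0.7, -2.7, -2.0]
gripper_width: 0.272
```

Run:
```python
from h import *
to_tool([.539,-.072,.204])
```

```text
tcp [ 0.5381 -0.0735  0.2158] yaw -37.0 tilt [-0.0011 -0.0008] j6 43.6 F [-0.7 -2.7 -2. ] M [-0.84  0.39 -0.04] t 10.28 w 0.272
shift mm (tool) [-0.1 -1.7 11.8]
```

>>> {"name": "apply_moves", "arguments": {"steps": [[[0,0.4,0.7,3,0,0,0],[0,0,0,4,0,0,0],[0,0,0,3,0,0,0],[0,0,0,1.5,0,0,0],[0,0,0,0,0,0,0],[0,0,0,0,0,0,0]]]}}

```text
time_s: 11.02
tcp_pos: [0.5382, -0.0739, 0.2043]
ee_rot: [[0.799, -0.602, -0.001], [-0.602, -0.799, 0.0], [-0.001, 0.0, -1.0]]
wrist_force: [-0.8, -0.1, -2.7]
gripper_width: 0.275
```

Run:
```python
from h import *
to_tool([.539,-.072,.204])
```

```text
tcp [ 0.5382 -0.0739  0.2043] yaw -37.01 tilt [-0.0006  0.0001] j6 43.7 F [-0.8 -0.1 -2.7] M [-0.5   0.4  -0.01] t 11.03 w 0.275
shift mm (tool) [-0.5 -2.   0.3]
```

>>> {"name": "apply_moves", "arguments": {"steps": [[[0,0,0,0.8,0,0,0],[0,0,0,0,0,0,0],[0,0,0,0,0,0,0]]]}}

```text
time_s: 11.4
tcp_pos: [0.5382, -0.0739, 0.204]
ee_rot: [[0.799, -0.602, 0.0], [-0.602, -0.799, -0.0], [0.0, 0.0, -1.0]]
wrist_force: [-3.0, -0.7, -0.7]
gripper_width: 0.277
```

>>> {"name": "apply_moves", "arguments": {"steps": [[[0,0,0,0,0,0,0.1],[0,0,0,0,0,0,0.1],[0,0,0,0,0,0,0.1],[0,0,0,0,0,0,0.1],[0,0,0,0,0,0,0.1]]]}}

```text
time_s: 12.02
tcp_pos: [0.5376, -0.0747, 0.204]
ee_rot: [[0.41, -0.912, -0.002], [-0.912, -0.41, -0.001], [0.001, 0.002, -1.0]]
wrist_force: [-3.6, -4.0, 1.1]
gripper_width: 0.273
```

Run:
```python
from h import *
to_tool([.539,-.072,.204])
q=capture("top"); save(q,"top2",(240,110,120,120),5)
to_tool([.539,-.072,.204])
```

```text
tcp [ 0.5376 -0.0747  0.204 ] yaw -65.79 tilt [-0.0017 -0.0015] j6 14.9 F [-3.6 -4.   1.1] M [-1.01  1.19  0.15] t 12.03 w 0.273
shift mm (tool) [-1.9 -2.3  0. ] 
tcp [ 0.5377 -0.0747  0.204 ] yaw -65.93 tilt [-0.0016 -0.0014] j6 14.8 F [-2.9 -4.4  1. ] M [-1.16  1.2   0.18] t 12.07 w 0.271
shift mm (tool) [-1.9 -2.3  0. ]
```

View pics/top2.png

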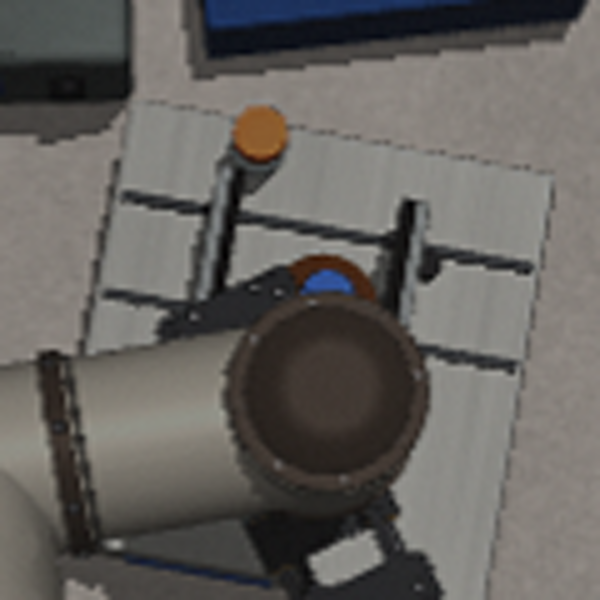

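>>> {"name": "apply_moves", "arguments": {"steps": [[[0,0.4,0.9,0,0,0,0.1],[0,0,0,0,0,0,0.1],[0,0,0,0,0,0,0.1],[0,0,0,0,0,0,0.1],[0,0,0,0,0,0,0.1],[0,0,0,0,0,0,0]]]}}

```text
time_s: 12.82
tcp_pos: [0.537, -0.0749, 0.204]
ee_rot: [[-0.073, -0.997, -0.001], [-0.997, 0.073, -0.0], [0.001, 0.001, -1.0]]
wrist_force: [-5.6, -1.8, 2.6]
gripper_width: 0.272
```

Run:
```python
from h import *
to_tool([.539,-.072,.204])
```

```text
tcp [ 0.537  -0.0749  0.204 ] yaw -94.17 tilt [-0.0015 -0.0004] j6 -13.4 F [-5.6 -1.8  2.6] M [-0.47  1.56  0.1 ] t 12.82 w 0.272
shift mm (tool) [-3.  -1.8 -0. ]
```

>>> {"name": "apply_moves", "arguments": {"steps": [[[0,0.3,1,0,0,0,0.1],[0,0,0.2,0,0,0,0.1],[0,0,0.2,0,0,0,0.1],[0,0,0.2,0,0,0,0.1],[0,0,0,0,0,0,0]]]}}

```text
time_s: 13.45
tcp_pos: [0.5363, -0.0747, 0.204]
ee_rot: [[-0.455, -0.891, 0.001], [-0.891, 0.455, 0.0], [-0.0, -0.001, -1.0]]
wrist_force: [-2.6, -1.5, 0.3]
gripper_width: 0.274
```

Run:
```python
from h import *
to_tool([.539,-.072,.204])
p=capture("wrist"); save(p,"w5",s=1.2);
```

```text
tcp [ 0.5363 -0.0747  0.204 ] yaw -117.04 tilt [0.0008 0.    ] j6 -36.3 F [-2.6 -1.5  0.3] M [-0.38  1.    0.04] t 13.45 w 0.274
shift mm (tool) [-3.6 -1.2  0. ]
```

View pics/w5.png

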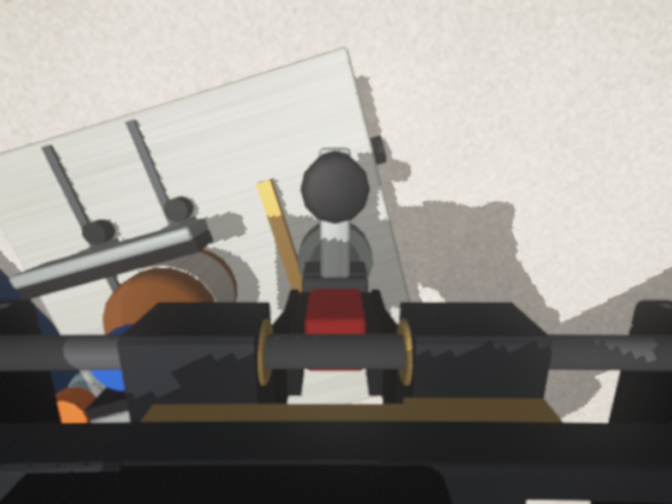

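>>> {"name": "apply_moves", "arguments": {"steps": [[[0,0.3,0.6,0,0,0,0.1],[0,0,0.2,0,0,0,0.1],[0,0,0.2,0,0,0,0.1],[0,0,0.2,0,0,0,0.1],[0,0,0.2,0,0,0,0.1],[0,0,0.2,0,0,0,0.1]]]}}

```text
time_s: 14.25
tcp_pos: [0.5357, -0.074, 0.204]
ee_rot: [[-0.88, -0.476, 0.002], [-0.476, 0.88, -0.0], [-0.002, -0.001, -1.0]]
wrist_force: [-0.7, -2.2, 0.6]
gripper_width: 0.273
```

Run:
```python
from h import *
to_tool([.539,-.072,.204])
```

```text
tcp [ 0.5357 -0.074   0.204 ] yaw -151.58 tilt [ 0.0023 -0.0002] j6 -70.9 F [-0.7 -2.2  0.6] M [-0.69  0.39  0.2 ] t 14.25 w 0.273
shift mm (tool) [-3.9  0.2  0. ]
```

>>> {"name": "apply_moves", "arguments": {"steps": [[[0,0,0.1,0,0,0,0.05],[0,0,0.1,0,0,0,0.05],[0,0,0.1,0,0,0,0.05]]]}}

```text
time_s: 14.62
tcp_pos: [0.5356, -0.0738, 0.2041]
ee_rot: [[-0.94, -0.341, 0.002], [-0.341, 0.94, -0.0], [-0.002, -0.001, -1.0]]
wrist_force: [-0.8, -3.0, 0.1]
gripper_width: 0.273
```

Run:
```python
from h import *
to_tool([.539,-.072,.204])
p=capture("wrist"); save(p,"w6",s=1.2)
q=capture("side")
for t in ["jaw","bar","bottle"]:
  print(t,[(round(x["confidence"],2),x["box"],np.round(np.argwhere(x["pixels"]).mean(0)[::-1],1).tolist()) for x in masks_of(p,t)[:1]+masks_of(q,t)[:2]])
```

```text
tcp [ 0.5356 -0.0738  0.2041] yaw -160.09 tilt [ 0.0024 -0.0003] j6 -79.5 F [-0.8 -3.   0.1] M [-0.73  0.33  0.17] t 14.62 w 0.273
shift mm (tool) [-3.9  0.6  0.1] 
jaw [(0.84, [184.1, 197.7, 98.3, 135.3], [236.8, 259.3]), (0.56, [231.6, 191.4, 42.1, 25.7], [250.1, 201.1]), (0.41, [271.6, 171.9, 5.0, 13.0], [274.1, 177.5])]
bar [(0.69, [276.0, 166.1, 27.4, 29.7], [289.7, 183.4]), (0.61, [297.0, 160.6, 21.1, 24.8], [306.9, 168.6])]
bottle [(0.42, [237.1, 333.7, 6.6, 0.2], [242.7, 332.7]), (0.5, [246.9, 176.7, 17.7, 27.8], [255.8, 188.8]), (0.38, [243.0, 181.3, 27.3, 14.4], [260.3, 187.8])]
```

View pics/w6.png

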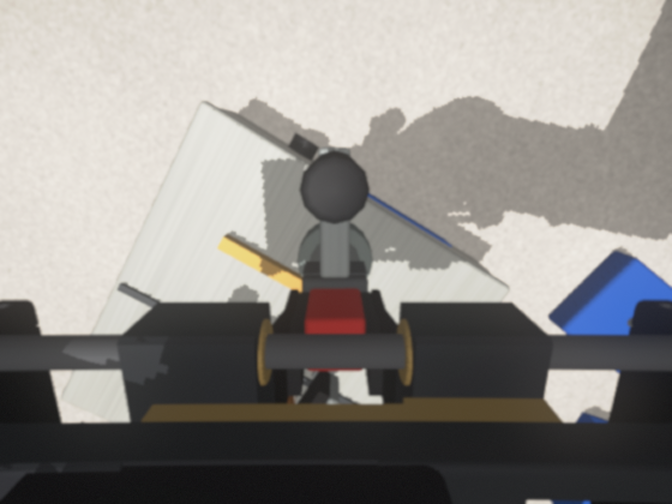

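>>> {"name": "apply_moves", "arguments": {"steps": [[[0,0,0.1,0,0,0,0.04],[0,0,0.1,0,0,0,0.04]]]}}

```text
time_s: 15.28
tcp_pos: [0.5354, -0.0737, 0.204]
ee_rot: [[-0.965, -0.262, 0.002], [-0.262, 0.965, -0.0], [-0.002, -0.001, -1.0]]
wrist_force: [3.6, -4.3, -1.5]
gripper_width: 0.276
```

```bash
cat > m.py <<'E'
from h import *
s=sense();R=s["ee_rot"];print(round(np.degrees(np.arctan2(R[1,0],R[0,0])),2),np.round(s["moment"],3),np.round(s["wrist_force"],1),round(s["effort"][5],3),s["joint_velocities"][5].round(2))
E
python3 m.py
```

```text
-164.78 [-1.21  -0.505  0.17 ] [ 3.6 -4.3 -1.5] 0.032 -18.3
```

>>> {"name": "apply_moves", "arguments": {"steps": [[[0,0,0.1,0,0,0,0.04],[0,0,0.1,0,0,0,0.04]]]}}

```text
time_s: 15.52
tcp_pos: [0.5354, -0.0736, 0.204]
ee_rot: [[-0.983, -0.185, 0.002], [-0.185, 0.983, -0.0], [-0.002, -0.001, -1.0]]
wrist_force: [1.3, -4.4, -0.4]
gripper_width: 0.275
```

```bash
python3 m.py
```

```text
-169.36 [-1.285 -0.541  0.159] [ 1.3 -4.4 -0.4] 0.031 -18.23
```

>>> {"name": "apply_moves", "arguments": {"steps": [[[0,0,-0.4,0,0,0,0.04],[0,0,0,0,0,0,0.04]]]}}

```text
time_s: 15.78
tcp_pos: [0.5354, -0.0735, 0.204]
ee_rot: [[-0.994, -0.105, 0.002], [-0.105, 0.994, 0.0], [-0.002, 0.0, -1.0]]
wrist_force: [1.3, -2.2, -0.7]
gripper_width: 0.271
```

```bash
python3 m.py
```

```text
-173.95 [-0.723 -0.347  0.173] [ 1.3 -2.2 -0.7] 0.008 -18.24
```

>>> {"name": "apply_moves", "arguments": {"steps": [[[0,0,0,0,0,0,0.04],[0,0,0,0,0,0,0.03]]]}}

```text
time_s: 16.02
tcp_pos: [0.5354, -0.0735, 0.204]
ee_rot: [[-0.999, -0.036, 0.002], [-0.036, 0.999, 0.0], [-0.002, 0.0, -1.0]]
wrist_force: [2.5, -0.9, -0.7]
gripper_width: 0.275
```

```bash
python3 m.py
```

```text
-177.96 [-0.555 -0.594  0.231] [ 2.5 -0.9 -0.7] -0.057 -13.81
```

>>> {"name": "apply_moves", "arguments": {"steps": [[[0,0,0,0,0,0,0.02]]]}}

```text
time_s: 16.15
tcp_pos: [0.5353, -0.0734, 0.204]
ee_rot: [[-1.0, -0.015, 0.002], [-0.015, 1.0, 0.0], [-0.002, 0.0, -1.0]]
wrist_force: [2.9, -0.9, -0.3]
gripper_width: 0.279
```

```bash
python3 m.py
```

```text
-179.11 [-0.455 -0.724  0.189] [ 2.9 -0.9 -0.3] -0.112 -9.07
```

>>> {"name": "apply_moves", "arguments": {"steps": [[[0,0,0,0,0,0,0.02]]]}}

```text
time_s: 16.27
tcp_pos: [0.5353, -0.0735, 0.204]
ee_rot: [[-1.0, 0.005, 0.002], [0.005, 1.0, 0.0], [-0.002, 0.0, -1.0]]
wrist_force: [3.0, -0.4, -0.6]
gripper_width: 0.277
```

```bash
python3 m.py
```

```text
179.72 [-0.342 -0.914  0.215] [ 3.  -0.4 -0.6] -0.098 -9.19
```

>>> {"name": "apply_moves", "arguments": {"steps": [[[0,0,0,0,0,0,0.02]]]}}

```text
time_s: 16.4
tcp_pos: [0.5353, -0.0734, 0.204]
ee_rot: [[-1.0, 0.025, 0.002], [0.025, 1.0, 0.0], [-0.002, 0.001, -1.0]]
wrist_force: [3.6, -0.4, -0.2]
gripper_width: 0.274
```

```bash
python3 m.py
```

```text
178.57 [-0.143 -1.083  0.226] [ 3.6 -0.4 -0.2] -0.152 -9.13
```

>>> {"name": "apply_moves", "arguments": {"steps": [[[0,0,0,0,0,0,0.02],[0,-0.1,-0.2,0,0,0,0.02]]]}}

```text
time_s: 16.65
tcp_pos: [0.5353, -0.0734, 0.2041]
ee_rot: [[-0.998, 0.065, 0.002], [0.065, 0.998, 0.001], [-0.002, 0.001, -1.0]]
wrist_force: [3.4, 2.0, 0.2]
gripper_width: 0.274
```

```bash
python3 m.py
```

```text
176.29 [ 0.571 -1.186  0.397] [3.4 2.  0.2] -0.334 -8.83
```

>>> {"name": "apply_moves", "arguments": {"steps": [[[0,-0.1,-0.2,0,0,0,0.02]]]}}

```text
time_s: 16.77
tcp_pos: [0.5353, -0.0735, 0.2041]
ee_rot: [[-0.996, 0.085, 0.002], [0.085, 0.996, 0.001], [-0.002, 0.001, -1.0]]
wrist_force: [3.3, 3.9, 1.1]
gripper_width: 0.271
```

```bash
python3 m.py
```

```text
175.15 [ 1.14  -1.216  0.556] [3.3 3.9 1.1] -0.433 -8.92
```

>>> {"name": "apply_moves", "arguments": {"steps": [[[0,0,0,0,0,0,0],[0,0,0,0,0,0,0]]]}}

```text
time_s: 17.02
tcp_pos: [0.5353, -0.0735, 0.204]
ee_rot: [[-0.996, 0.084, 0.002], [0.084, 0.996, 0.001], [-0.002, 0.001, -1.0]]
wrist_force: [3.5, 3.4, -0.0]
gripper_width: 0.273
```

```bash
python3 m.py
python3 - <<'E'
from h import *
to_tool([.538,-.074,.204])
E
```

```text
175.19 [ 1.089 -1.254  0.492] [ 3.5  3.4 -0. ] -0.455 0.09
tcp [ 0.5353 -0.0735  0.204 ] yaw 175.19 tilt [0.0017 0.001 ] j6 -104.2 F [ 3.5  3.4 -0. ] M [ 1.09 -1.25  0.49] t 17.02 w 0.273
shift mm (tool) [-2.7 -0.3  0. ]
```

>>> {"name": "apply_moves", "arguments": {"steps": [[[0,0,0,0,0,0,-0.03],[0,0,0,0,0,0,-0.03],[0,0,0,0,0,0,0]]]}}

```text
time_s: 17.4
tcp_pos: [0.5353, -0.0736, 0.2041]
ee_rot: [[-1.0, 0.026, 0.002], [0.026, 1.0, 0.001], [-0.002, 0.001, -1.0]]
wrist_force: [5.5, 3.4, 1.0]
gripper_width: 0.274
```

```bash
python3 m.py
```

```text
178.53 [ 1.04  -1.3    0.018] [5.5 3.4 1. ] -0.023 -0.33
```

>>> {"name": "apply_moves", "arguments": {"steps": [[[0,-0.8,0.5,0,0,0,-0.03],[0,0,0,0,0,0,0],[0,0,0,0,0,0,0]]]}}

```text
time_s: 17.77
tcp_pos: [0.5354, -0.0736, 0.204]
ee_rot: [[-1.0, -0.005, -0.0], [-0.005, 1.0, 0.0], [0.0, 0.0, -1.0]]
wrist_force: [1.7, 3.0, 3.8]
gripper_width: 0.273
```

```bash
python3 m.py
```

```text
-179.69 [ 0.921 -0.696  0.022] [1.7 3.  3.8] -0.026 0.0
```

>>> {"name": "apply_moves", "arguments": {"steps": [[[0,-0.2,0.4,-3,0,0,0],[0,0,0,-4,0,0,0],[0,0,0,-5,0,0,0],[0,0,0,-6,0,0,0],[0,0,0,0,0,0,0]]]}}

```text
time_s: 18.4
tcp_pos: [0.5347, -0.0736, 0.2222]
ee_rot: [[-1.0, -0.005, -0.002], [-0.005, 1.0, -0.0], [0.002, -0.0, -1.0]]
wrist_force: [0.3, 0.0, -2.2]
gripper_width: 0.272
```

```bash
python3 m.py
```

```text
-179.69 [-0.102 -0.041  0.033] [ 0.3  0.  -2.2] -0.0 0.06
```

>>> {"name": "apply_moves", "arguments": {"steps": [[[0,0,0,-30,0,0,0],[0,0,0,-30,0,0,0],[0,2.3,47.9,0,0,0,0],[0,2.3,47.9,0,0,0,0],[0,2.3,47.9,0,0,0,0],[0,2.3,47.9,0,0,0,0],[0,2.3,47.9,0,0,0,0],[0,2.3,47.9,0,0,0,0],[0,0,0,40,0,0,0],[0,0,0,40,0,0,0],[0,0,0,40,0,0,0],[0,0,0,0,0,0,0]]]}}

```text
time_s: 19.9
tcp_pos: [0.5176, 0.2121, 0.1585]
ee_rot: [[-1.0, -0.005, -0.008], [-0.005, 1.0, -0.006], [0.009, -0.006, -1.0]]
wrist_force: [-0.3, -0.5, -1.5]
gripper_width: 0.276
```

Run:
```python
from h import *
to_tool([.5194,.2137,.115])
q=capture("top"); save(q,"top3",(240,110,120,120),5)
```

```text
tcp [0.5176 0.2121 0.1585] yaw -179.7 tilt [-0.0085 -0.0059] j6 -128.5 F [-0.3 -0.5 -1.5] M [-0.05 -0.07  0.06] t 19.9 w 0.276
shift mm (tool) [-2.2  1.8 43.5]
```

View pics/top3.png

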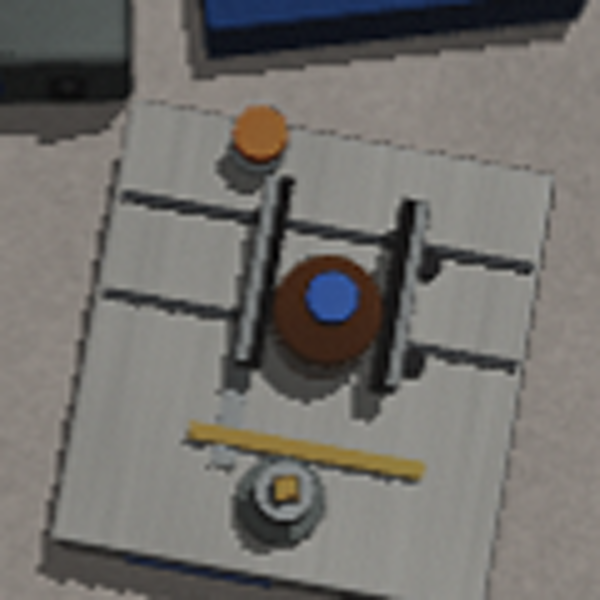

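The bottle is clamped between both bars (jaw against its left, bar against its right), upright. Now park.

>>> {"name": "apply_moves", "arguments": {"steps": [[[0,0,0,0,0,0,0],[0,0,0,0,0,0,0]]]}}

```text
time_s: 20.2
tcp_pos: [0.5211, 0.2145, 0.1637]
ee_rot: [[-1.0, -0.006, 0.003], [-0.006, 1.0, 0.002], [-0.003, 0.002, -1.0]]
wrist_force: [0.0, 0.1, -2.4]
gripper_width: 0.276
```

Run:
```python
from h import *
to_tool([.5194,.2137,.115])
```

```text
tcp [0.5211 0.2145 0.1637] yaw -179.66 tilt [0.0028 0.0019] j6 -128.5 F [ 0.   0.1 -2.4] M [-0.01 -0.07  0.04] t 20.2 w 0.276
shift mm (tool) [ 1.8 -0.9 48.7]
```

>>> {"name": "apply_moves", "arguments": {"steps": [[[0,1,-0.5,15,0,0,0],[0,0.7,-0.4,15,0,0,0],[0,0,0,12,0,0,0],[0,0,0,6,0,0,0],[0,0,0,0,0,0,0],[0,0,0,0,0,0,0]]]}}

```text
time_s: 20.95
tcp_pos: [0.5189, 0.2134, 0.1141]
ee_rot: [[-1.0, -0.006, 0.001], [-0.006, 1.0, 0.0], [-0.001, 0.0, -1.0]]
wrist_force: [0.1, 0.2, -2.2]
gripper_width: 0.277
```

Run:
```python
from h import *
to_tool([.5194,.2137,.079])
```

```text
tcp [0.5189 0.2134 0.1141] yaw -179.66 tilt [0.0008 0.0004] j6 -128.6 F [ 0.1  0.2 -2.2] M [-0.05 -0.07  0.05] t 20.95 w 0.277
shift mm (tool) [-0.4  0.3 35.1]
```

>>> {"name": "apply_moves", "arguments": {"steps": [[[0,-0.4,0.3,8,0,0,0],[0,0,0,8,0,0,0],[0,0,0,6,0,0,0],[0,0,0,5,0,0,0],[0,0,0,0,0,0,0]]]}}

```text
time_s: 21.58
tcp_pos: [0.5187, 0.2133, 0.0862]
ee_rot: [[-1.0, -0.006, -0.001], [-0.006, 1.0, -0.001], [0.001, -0.001, -1.0]]
wrist_force: [0.8, 0.0, -2.9]
gripper_width: 0.272
```

Run:
```python
from h import *
to_tool([.5194,.2137,.079])
```

```text
tcp [0.5187 0.2133 0.0862] yaw -179.67 tilt [-0.0009 -0.0007] j6 -128.6 F [ 0.8  0.  -2.9] M [-0.02 -0.04  0.01] t 21.57 w 0.272
shift mm (tool) [-0.7  0.4  7.2]
```

>>> {"name": "apply_moves", "arguments": {"steps": [[[0,-0.4,0.2,4,0,0,0],[0,0,0,3,0,0,0],[0,0,0,0.5,0,0,0],[0,0,0,0,0,0,0],[0,0,0,0,0,0,0]]]}}

```text
time_s: 22.2
tcp_pos: [0.5194, 0.2137, 0.0794]
ee_rot: [[-1.0, -0.006, 0.0], [-0.006, 1.0, 0.0], [-0.0, 0.0, -1.0]]
wrist_force: [-0.4, -0.2, -1.7]
gripper_width: 0.273
```

Run:
```python
from h import *
to_tool([.5194,.2137,.079])
```

```text
tcp [0.5194 0.2137 0.0794] yaw -179.66 tilt [0.0002 0.0001] j6 -128.6 F [-0.4 -0.2 -1.7] M [-0.03 -0.09 -0.02] t 22.2 w 0.273
shift mm (tool) [-0.   0.   0.4]
```

>>> {"name": "apply_moves", "arguments": {"steps": [[[0.7,0,0,0,0,0,0],[0.7,0,0,0,0,0,0],[0.7,0,0,0,0,0,0],[0.7,0,0,0,0,0,0],[0.7,0,0,0,0,0,0],[0.7,0,0,-10,0,0,0],[0.7,0,0,-30,0,0,0],[0.7,0,0,-40,0,0,0],[0.7,0,0,-50,0,0,0],[0.7,0,0,-50,0,0,0],[0.7,0,0,0,0,0,0],[0.7,0,0,0,0,0,0]]]}}

```text
time_s: 23.7
tcp_pos: [0.5189, 0.2135, 0.2594]
ee_rot: [[-1.0, -0.006, -0.0], [-0.006, 1.0, 0.001], [0.0, 0.001, -1.0]]
wrist_force: [-0.0, 0.3, 0.1]
gripper_width: 0.698
```

Run:
```python
from h import *
p=capture("wrist"); q=capture("side")
im=np.hstack([cv2.resize(p["color"][80:290,180:380],(400,420)),cv2.resize(q["color"][160:300,200:330],(390,420))])
cv2.imwrite("pics/fin.png",im[:,:,::-1])
to_tool([.5194,.2137,.079])
print(proj(p,[.5209,.2137,.092]))
c,st,_=red(q,(250,240,40,35)); print(c,st, proj(q,[[.5209,.2137,.092],[.5209,.2137,.058],[.5209,.2137,.075]]))
```

```text
tcp [0.5187 0.2132 0.2581] yaw -179.67 tilt [-0.0022 -0.0014] j6 -128.6 F [ 0.2  0.4 -0.3] M [-0.01 -0.03 -0.02] t 23.8 w 0.701
shift mm (tool) [ -1.1   0.7 179.1] 
[[278.51250555 197.62066182]]
[270.35294118 254.05882353] [268 253   6   3  17] [[270.79861986 252.77773476]
 [271.0317055  261.92708302]
 [270.9158968  257.38066336]]
```

View pics/fin.png

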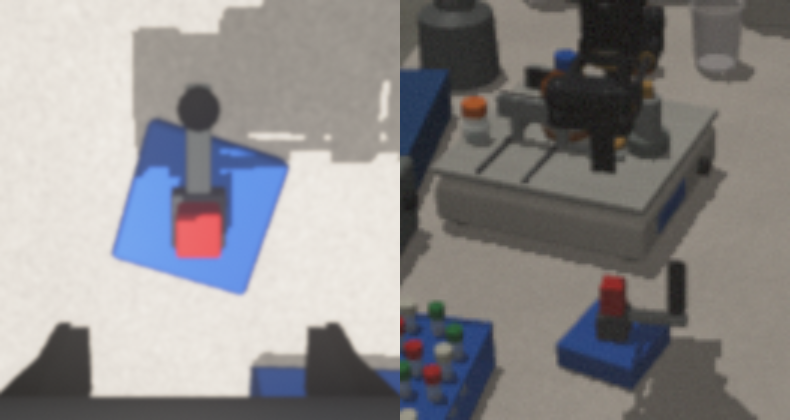

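The crank sits upright on its stand, boss at about (198,230) in the crop, with its hub on the blue top and the gripper clear above it. I'm handing the job in.

```bash
python3 -c "
from station import r
print(r.finish_job())"
```

```text
the job is handed in; nothing more can be done
None
```

I fitted the crank on the square shaft, clamped the bottle and put the crank back on its stand. I handed the job in at about 24 s; no verdict is reported.

- **Fit:** The crank went fully down on the shaft; the downward push stopped at the expected height (TCP z 0.204 m).
- **Winding:** I wound it about 2.6 rad clockwise with the wrist. The torque rose from about 0.17 to 0.56 N m at the peak and read 0.49 N m after holding. By the given rule that is roughly 22 to 27 N at the bottle. This is estimated from torque, not measured directly. It is under the 35 N limit but above the 10 N called snug; it should ease once let go.
- **Bottle:** After I lifted the crank off, the top view showed the bottle upright and touching both bars. I have no direct reading of the clamp force left on it.
- **Crank on the stand:** It met no sideways force going onto the pin and was released within about 0.4 mm of its pickup height. The last wrist and side pictures show it upright on the stand with the gripper clear.
- **Disagreements:** The wrist and top cameras differed by about 2 to 3 mm on where the shaft was. Small side forces, up to about 6 N, appeared while winding because I held the crank about 1.5 mm off its axis, and I corrected for them as I went.
- **Pictures:** I viewed 12, two over the budget.

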